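Load the tilting fossil cradle in pocket order

TASK

Swing the tilted wooden tray of the photography cradle level by its front bar and press the locking pin's black knob fully down so that the tray is locked. Then load the tray in number order, counting the studs on the plate behind each pocket: first the ridged molar in the one-stud pocket, next the vertebra in the two-stud pocket, last the skull in the three-stud pocket. Lay each fossil upright and lengthways on its pocket floor, set it down gently and let go, and leave everything else on the bench standing where it is.

Things in the scene. Friction and masses are not known exactly. Their poses are not given: they have to be found in the camera images.
- cradle: Fixed aluminium cradle, base 250 (x) by 390 (y) by 6 mm. Origin: table height, below the middle of the tray's trunnion axis, which runs along the cradle's y, 90 mm up. Its x points to the sill with the stud plates, away from the robot (yaw within 0.2 rad). Cheeks 50 mm wide in x, 113 mm high, at y = -192 and +160 mm; the pin guide on the -y cheek is 149 mm high. Place and yaw vary.
- tray (a joint): Angle of the wooden tray about its trunnion, rad. 0 = level, for loading. Positive: the near edge with the bar is up; it starts at 0.3 to 0.6. Stops at -0.25 and 0.7, none at level. Friction holds it anywhere; about 4 N at the bar moves it. The pin enters only within about 0.08 rad of level. Tray 164 (x) by 278 (y) mm; when level its rim is 96 mm above the table.
- tray_bar (a point): Middle of the steel bar on the tray's near edge: round, 12 mm thick, 120 mm long along the cradle's y, 115 mm in front of the trunnion axis with a 27 mm gap to the tray. The point lies on the bar's axis, 90 mm above the table when the tray is level. It may be pushed down from above or pinched.
- pin (a joint): Travel of the locking pin, m: 0 = up (free), 0.017 = fully down (locked in the tray's index disc). Pushed straight down with about 3 N, it stays where it is left. If the tray is not level the pin meets the disc's rim and stops after a few mm.
- pin_top (a point): Middle of the top face of the pin's round black knob, 28 mm across and 10 mm thick, at the cradle's -y end (x 0, y -173 mm in the cradle's frame): 177 mm above the table when up, 160 mm when fully down.
- pocket1 (a point): Centre of the floor of the pocket with ONE stud on its plate, for the tray level (the point does not tilt with the tray), 72 mm above the table. Axes as the cradle's: x lengthways, z up. The three equal pockets are 136 (x) by 74 (y) mm, 24 mm deep, in a row along y, 88 mm apart, with walls 14 mm thick. Which one this is varies from run to run.
- pocket2 (a point): The same for the pocket with TWO studs.
- pocket3 (a point): The same for the pocket with THREE studs.
- tag1: Fixed white plate 26 by 62 by 18 mm with one round dark stud (13 mm) on top, on the cradle's sill straight behind its pocket, 125 mm from the pocket's centre. Origin: centre of its underside.
- tag2: The same with two studs side by side.
- tag3: The same with three studs in a row.
- molar: Loose fossil molar, a block with cross ridges on top, about 0.5 kg: 118 (x, lengthways) by 60 (y) mm, 76 mm high. The root, 60 mm wide, reaches 34 mm up; above it, to 72 mm, the crown is 112 by 46 mm with flat sides, to be gripped across y. Origin: centre of the underside.
- vertebra: Loose fossil vertebra, about 0.35 kg: 64 (x) by 64 (y) mm, 120 mm high, a drum with side feet and a tall upright blade. The blade, 62 mm long in x and 16 mm thick in y, stands from 68 to 120 mm high over the middle: grip it across y. Lengthways = along the blade (x). Origin: centre of the underside.
- skull: Loose fossil skull with closed jaw, about 0.3 kg: 125 (x, the muzzle to +x) by 64 (y) mm, 82 mm high. The round braincase, axis 56 mm high and 52 mm thick, is gripped across y at x = -25 mm; the cheek arches stick out to 32 mm each side between x = -8 and +38 mm, 36 to 48 mm high. Origin: centre of the underside.
- carton: Bystander: open cardboard box 105 by 85 by 45 mm with a small bone in it. Origin: centre of the underside.
- jar: Bystander: amber jar, 66 mm across, 85 mm high. Origin: centre of the underside.
- bottle: Bystander: white bottle, 48 mm across, 135 mm high, standing among the fossils. Origin: centre of the underside.
- limb_bone: Bystander: limb bone 180 mm long with two knobbly ends, 32 mm high, lying in front of the cradle. Origin: centre of the underside.
- brush: Bystander: flat brush with a wooden handle, lying beyond the fossils.
- calliper: Bystander: steel calliper, 190 mm long and 8 mm thick, lying flat on the robot's side of the fossils. Origin: middle of the beam's underside.

How it is judged:
By the outcome, as a careful person would: the job done as asked, in the order asked, and still so for the second after the job is handed in, with the robot touching nothing.
It also fails if it takes over 72 s, if anything falls off the work surface, if the arm or the gripper's body presses on something with over 40 N, if the wrist force passes 120 N, or if a joint passes its speed limit or range.

ROBOT

A 7-joint arm with a two-finger parallel gripper is mounted at the origin on the work surface. World frame = base frame: x ahead of the robot, y to its left, z up, the work surface at z = 0. Lengths are in m, angles in degrees, forces in N, time in s.
With the tool pointing down it reaches from about 0.4 to 0.85 m from the base axis. Payload 4.5 kg.
Tool frame: the origin (TCP) lies at the centre of the arm's flange, where the gripper is bolted on; the fingertips stand 173 mm ahead of it and the grasp point (between the pads) lies ctrl.pinch_z ahead of it (ctrl.pinch_z is the distance from the TCP to the grasp point, in m); z points along the fingers, y is the line along which they close (so a half turn about z gives the same grasp; the last joint's range is limited). The gripper opens to 85 mm and grips with 20 to 120 N. Pads are 22 mm wide; open, the fingers measure 114 mm over their backs; the gripper's body (76 mm by 85 mm) begins 54 mm behind the grasp point. The pads swing forward as they close: fully open they stand 13 mm farther back than shut.
Start: joints at [65.764, 39.483, -11.15, 89.685, 9.013, 51.709, -12.324], TCP at [0.276, -0.561, 0.405] pointing down, gripper open.
Joint ranges: [-172.22, 172.22], [-26.19, 119.32], [-84.43, 86.54], [7.71, 146.69], [-57.33, 237.33], [2.42, 119.75], [-152.13, 152.13]. Speed limits (degrees/s): [147.25, 147.25, 180, 180, 180, 180, 180].

INTERFACE

Orientations are given as a 3x3 rotation matrix whose columns are the frame's x, y, z axes.
In Python, from workcell import ctrl gives the robot as it stands.
- The arm moves only by the tool drive_tool, never from a script. Its argument "series" is a list of rows, each a list of 7 numbers: the shift along the tool's x, y, z in mm, then the turn, a rotation vector about the tool's x, y, z in degrees, then the finger opening in mm, from 0 to 85.4. In form: [[x, y, z, wx, wy, wz, grip], ...]. A call has 1 to 12 rows; each row shifts and turns the commanded pose from where the row before left it, along the tool's axes as they then stand; what a row does not reach is not made up. A row lasts 1/12 s, in which the tool goes at most 41.7 mm and 7.16 degrees, less where a joint would pass 70% of its speed; a pose out of reach is approached as far as the arm can. A call with a gripper value outside its range is refused whole. The fingers move at their own pace and stop on an object; the grip force is fixed at half the most. Time passes only in rows, so rows that do not move let the fingers close. It gives the time, the measured TCP pose, the force, the opening and the grip force at its end, in the units of the state.
- ctrl.get_obs(): the state, without advancing time (a new reading comes with each control period).
- ctrl.grab_frame(name): name is "side" or "top" or "wrist"; returns the picture (384x512x3 uint8, blue, green, red); there is no depth.
- ctrl.calibration(name): a dict with "K" (3x3 intrinsics, pixels), "R" (3x3) and "t" (3): a world point X has camera coordinates R X + t; the wrist camera has in their place "tool_from_camera" (4x4, takes a point from camera to tool coordinates, whose origin is the TCP and whose axes are the flange's). Camera axes: x right, y down, z forward; pixel columns grow to the right and rows downward; lengths in m; the calibration is good to about 2 mm. A picture is of the moment at which its call begins: read the wrist's pose just before it. calibration takes no time and is no camera call.
- ctrl.finish_job(): hands the job in; it is judged then, once.
The state is a dict: "t": time; "q": joint angles; "joint_velocities": joint speeds; "tau": joint torques, N m; "position": TCP position; "eef_rot": TCP orientation; "wrist_force": force on the tool from outside, world axes, zero at the start; "ft_torque": the same for the moment, N m; "finger_gap": finger opening in m; "grip_force": force on a finger pad.
Only numpy, scipy, OpenCV 4.12 (cv2) and the standard library are available. Lean on these libraries where they do the work, as an engineer would, in place of code of your own. Each camera call takes 0.05 s, during which the arm holds its last target. There are 200 camera calls.

## Working session

There is one attempt and no reset: what is moved stays moved. The work goes in short steps, Python scripts to look and compute and a tool call to move; the robot and the scene stay as the last step left them, time stands still between calls to the robot, and variables do not carry over. Pictures are saved under pics/ and viewed, at most 10 in all, crops included, and the job is handed in when it is done.

Besides the shell and the picture viewer there is one more tool, called after "Call:" by a JSON object that holds its "api" and its "payload". drive_tool: Moves the arm, as the interface text tells. Its arguments: {"type":"object","properties":{"series":{"type":"array","items":{"type":"array","items":{"type":"number"}}}},"required":["series"]}

```bash
mkdir -p pics; ls
python3 - <<'E'
from workcell import ctrl
import cv2,numpy as np
np.set_printoptions(precision=4,suppress=True)
for n in("side","top"):
    cv2.imwrite(f"pics/{n}0.png",cv2.resize(ctrl.grab_frame(n),(800,600),interpolation=cv2.INTER_CUBIC)); print(n,ctrl.calibration(n))
print(ctrl.calibration("wrist"),ctrl.pinch_z); o=ctrl.get_obs(); print(o)
E
```

```text
pics
side {'K': array([[432.2546,   0.    , 252.0182],
       [  0.    , 432.2546, 184.7128],
       [  0.    ,   0.    ,   1.    ]]), 'R': array([[-0.8761, -0.4821, -0.0088],
       [-0.3478,  0.6444, -0.6811],
       [ 0.334 , -0.5936, -0.7322]]), 't': array([0.4312, 0.3169, 1.037 ])}
top {'K': array([[425.4984,   0.    , 249.9781],
       [  0.    , 425.4984, 196.1449],
       [  0.    ,   0.    ,   1.    ]]), 'R': array([[-0.0181, -0.9996,  0.0199],
       [-0.9923,  0.0156, -0.1229],
       [ 0.1225, -0.022 , -0.9922]]), 't': array([-0.0541,  0.5465,  1.0836])}
{'K': array([[322.7897,   0.    , 255.5272],
       [  0.    , 322.7897, 187.3028],
       [  0.    ,   0.    ,   1.    ]]), 'tool_from_camera': array([[ 0.0002, -0.9618, -0.2738,  0.0689],
       [ 1.    ,  0.0001,  0.0005, -0.001 ],
       [-0.0004, -0.2738,  0.9618,  0.0308],
       [ 0.    ,  0.    ,  0.    ,  1.    ]])} 0.1547
{'t': 0.1, 'q': array([ 65.7633,  39.5306, -11.1452,  89.7381,   9.0114,  51.7099,
       -12.3237]), 'joint_velocities': array([-0.0387, -0.0823,  0.0283, -0.2728, -0.0224, -0.0637,  0.0577]), 'tau': array([ -0.004 , -54.0605,  -1.2711, -15.8986,   0.0095,   0.0044,
        -0.    ]), 'position': array([ 0.2755, -0.5607,  0.4039]), 'eef_rot': array([[ 0.8974,  0.4412, -0.0008],
       [ 0.4412, -0.8974,  0.0015],
       [-0.0001, -0.0017, -1.    ]]), 'wrist_force': array([0.1307, 0.4416, 0.0223]), 'ft_torque': array([ 0.0175,  0.0007, -0.0286]), 'grip_force': 0.0, 'finger_gap': 0.08537752101311885}
```

View pics/side0.png

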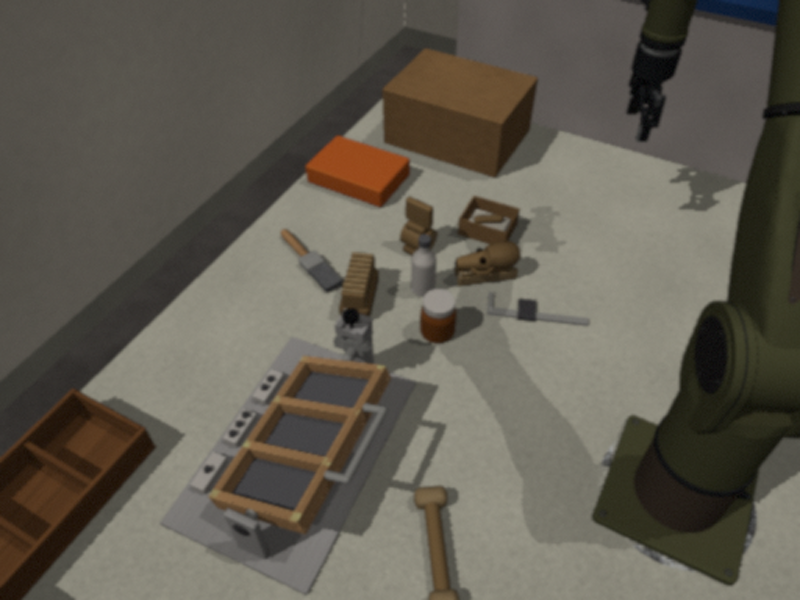

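View pics/top0.png

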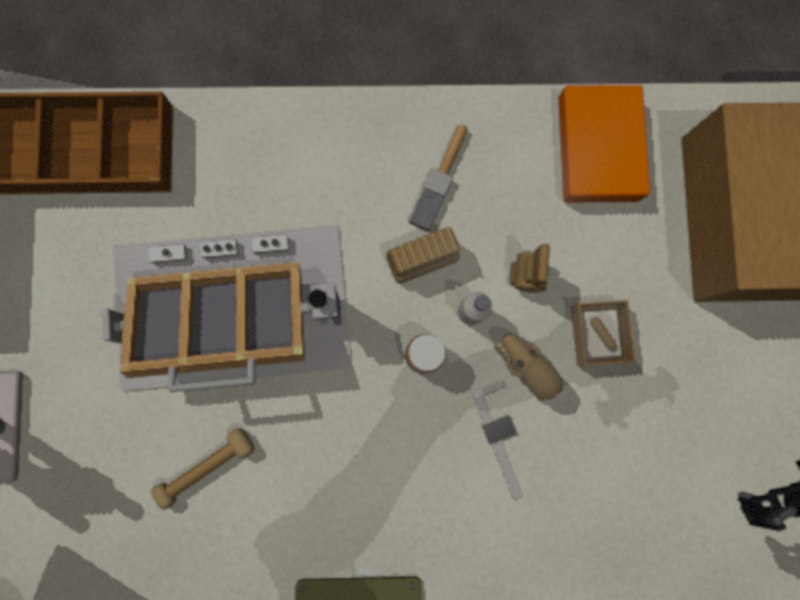

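Side view: the tags at (208,470), (239,427) and (268,387) carry one, three and two studs. So in top view pocket 1 is on the left (+y), pocket 3 in the middle and pocket 2 on the right by the pin (knob 318,297). Also in top view: molar (423,255), vertebra (531,267), skull (532,367), bottle (475,306), jar (426,353), carton (603,333).

```bash
cat > h.py <<'E'
from workcell import ctrl
import cv2,numpy as np
np.set_printoptions(precision=4,suppress=True)
def cam(n,o=None):
    c=ctrl.calibration(n)
    if n!="wrist": return c["K"],np.array(c["R"]),np.array(c["t"])
    o=o or ctrl.get_obs(); T=np.array(c["tool_from_camera"]); W=np.eye(4); W[:3,:3]=o["eef_rot"]; W[:3,3]=o["position"]
    M=np.linalg.inv(W@T); return c["K"],M[:3,:3],M[:3,3]
def ray(C,u,v):
    K,R,t=C; return -R.T@t, R.T@np.linalg.inv(K)@[u,v,1]
def atz(C,u,v,z):
    c,d=ray(C,u,v); return c+d*(z-c[2])/d[2]
def tri(obs):
    A=np.zeros((3,3));b=np.zeros(3)
    for C,u,v in obs:
        c,d=ray(C,u,v); d=d/np.linalg.norm(d); P=np.eye(3)-np.outer(d,d); A+=P;b+=P@c
    return np.linalg.solve(A,b)
def proj(C,X):
    K,R,t=C; p=K@(R@np.asarray(X)+t); return p[:2]/p[2]
S=512/800
E
python3 - <<'E'
from h import *
T,D=cam("top"),cam("side")
for n,u,v,z in [("pin",318,297,.177),("b-+",340,227,.006),("b--",352,370,.006),("b++",115,245,.006),("b+-",120,388,.006),
 ("molarA",390,265,.07),("molarB",457,240,.07),("molarC",423,252,.072),("vertA",541,247,.12),("vertB",544,285,.12),("skC",544,380,.08),("skM",506,340,.05),("bottle",481,301,.135),("jar",426,352,.085),("carton",603,330,.045),("limbA",162,494,.03),("limbB",240,443,.03)]:
    print(n,atz(T,u*S,v*S,z))
for n,a,b in [("tag1",(166,253),(208,470)),("tag3",(218,248),(239,427)),("tag2",(270,243),(268,387)),("pin",(318,297),(350,317)),("barL",(170,386),(328,476)),("barR",(253,380),(384,408))]:
    print(n,tri([(T,a[0]*S,a[1]*S),(D,b[0]*S,b[1]*S)]))
E
```

```text
pin [0.5435 0.0459 0.177 ]
b-+ [0.6903 0.0219 0.006 ]
b-- [0.4411 0.0037 0.006 ]
b++ [0.6636 0.4108 0.006 ]
b+- [0.4177 0.3945 0.006 ]
molarA [ 0.6096 -0.0628  0.07  ]
molarB [ 0.6499 -0.1742  0.07  ]
molarC [ 0.6301 -0.1174  0.072 ]
vertA [ 0.6256 -0.3002  0.12  ]
vertB [ 0.565  -0.3021  0.12  ]
skC [ 0.4176 -0.3053  0.08  ]
skM [ 0.4847 -0.2528  0.05  ]
bottle [ 0.5393 -0.2     0.135 ]
jar [ 0.4653 -0.1173  0.085 ]
carton [ 0.499  -0.4168  0.045 ]
limbA [0.2457 0.3125 0.03  ]
limbB [0.3245 0.1874 0.03  ]
tag1 [0.6451 0.3176 0.0235]
tag3 [0.6537 0.231  0.0174]
tag2 [0.6615 0.1423 0.0134]
pin [0.5446 0.0467 0.1655]
barL [0.4281 0.277  0.133 ]
barR [0.4253 0.1486 0.1303]
```

Call:
{"api": "drive_tool", "payload": {"series": [[18, -7.9, -2.5, 0, 0, 0, 85], [36, -15.8, -5, 0, 0, 0, 85], [36, -15.8, -5, 0, 0, 0, 85], [36, -15.8, -5, 0, 0, 0, 85], [36, -15.8, -5, 0, 0, 0, 85], [36, -15.8, -5, 0, 0, 0, 85], [36, -15.8, -5, 0, 0, 0, 85], [36, -15.8, -5, 0, 0, 0, 85], [36, -15.8, -5, 0, 0, 0, 85], [36, -15.8, -5, 0, 0, 0, 85], [36, -15.8, -5, 0, 0, 0, 85], [36, -15.8, -5, 0, 0, 0, 85]]}}

```text
t: 1.1
position: [0.5679, -0.2135, 0.4621]
eef_rot: [[0.897, 0.441, -0.001], [0.441, -0.897, 0.0], [-0.001, -0.0, -1.0]]
wrist_force: [0.4, 0.3, 0.7]
finger_gap: 0.0848
grip_force: 0.0
```

Call:
{"api": "drive_tool", "payload": {"series": [[18, -7.9, 0, 0, 0, 5.5, 85], [0, 0, 0, 0, 0, 5.5, 85], [0, 0, 0, 0, 0, 5.5, 85], [0, 0, 0, 0, 0, 5.5, 85], [0, 0, 0, 0, 0, 0, 85], [0, 0, 0, 0, 0, 0, 85], [0, 0, 0, 0, 0, 0, 85]]}}

```text
t: 1.68
position: [0.5796, -0.2002, 0.462]
eef_rot: [[0.997, 0.075, -0.001], [0.075, -0.997, 0.0], [-0.001, -0.0, -1.0]]
wrist_force: [-0.1, -0.1, -0.8]
finger_gap: 0.0849
grip_force: 0.0
```

Run:
```python
from h import *
import pickle
o=ctrl.get_obs(); f=ctrl.grab_frame("wrist"); pickle.dump((o,f),open("w1.pkl","wb"))
print(o["t"],o["position"],o["eef_rot"],o["joint_velocities"])
cv2.imwrite("pics/w1.png",cv2.resize(f,(800,600),interpolation=cv2.INTER_CUBIC))
```

```text
1.6833 [ 0.5796 -0.2002  0.462 ] [[ 0.9972  0.0751 -0.0005]
 [ 0.0751 -0.9972  0.0001]
 [-0.0005 -0.0001 -1.    ]] [ 0.3314 -0.18   -0.1834 -0.0466 -0.1419  0.0305 -0.4266]
```

View pics/w1.png

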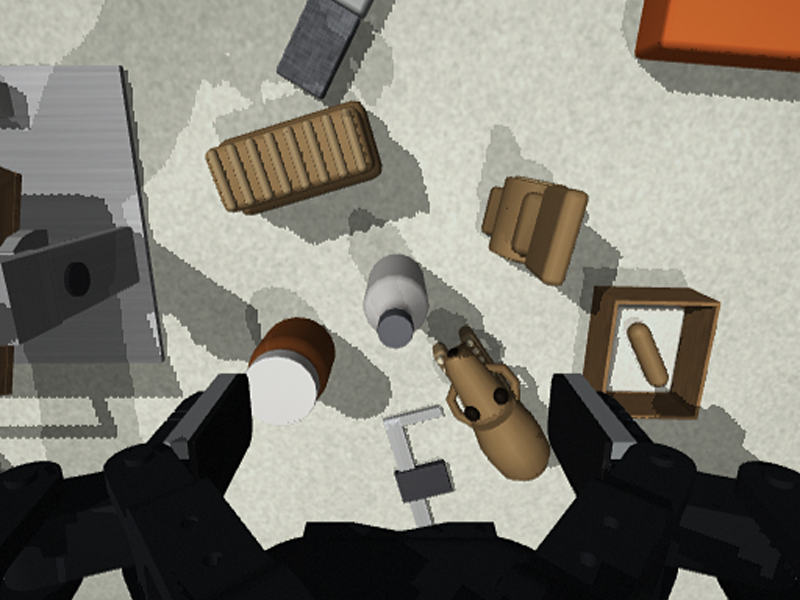

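Wrist view from above the fossils: molar crown corners (206,150), (232,212), (372,170), (350,104). The vertebra blade top runs from (577,190) to (549,281). The skull's braincase is near (515,440), its muzzle tip is near (457,350), and its cheek arches are at (455,405) and (513,380).

Run:
```python
from h import *
import pickle
o,f=pickle.load(open("w1.pkl","rb")); C=cam("wrist",o)
g=lambda l,z:np.array([atz(C,u*S,v*S,z)[:2] for u,v in l])
m=g([(206,150),(232,212),(372,170),(350,104)],.073); print("molar",m.tolist(),m.mean(0),np.linalg.norm(np.roll(m,-1,0)-m,axis=1))
for l in ([(567,186),(588,193),(558,285),(535,277)],):
    v=g(l,.12); print("vert",v,v.mean(0),np.linalg.norm(np.roll(v,-1,0)-v,axis=1))
print("skull back/width",g([(526,480),(549,455),(480,437),(535,415)],.056),"arches",g([(449,402),(518,378)],.042),"snout",g([(440,345),(470,330),(457,348)],.04), "eyes",g([(472,412),(501,397)],.06))
print("bottle",g([(395,330)],.135),"carton",g([(608,288),(719,300),(698,418),(590,408)],.045),"jar",g([(284,388)],.085))
# project expected skull model
crops=f[180:330,250:400]; cv2.imwrite("pics/w1s.png",cv2.resize(crops,(600,600),interpolation=cv2.INTER_CUBIC))
```

```text
molar [[0.637354426939116, -0.0628810064353372], [0.5964055181613646, -0.07994212838871494], [0.6326275208873058, -0.17674803070300882], [0.6742654388421526, -0.15952162025404462]] [ 0.6352 -0.1198] [0.0444 0.1034 0.0451 0.1034]
vert [[ 0.6341 -0.2973]
 [ 0.631  -0.3107]
 [ 0.5723 -0.3018]
 [ 0.5764 -0.2864]] [ 0.6034 -0.299 ] [0.0138 0.0593 0.016  0.0587]
skull back/width [[ 0.3816 -0.3245]
 [ 0.4076 -0.3405]
 [ 0.4205 -0.2798]
 [ 0.4445 -0.3229]] arches [[ 0.4437 -0.2526]
 [ 0.4704 -0.3083]] snout [[ 0.4943 -0.24  ]
 [ 0.5093 -0.2634]
 [ 0.4927 -0.2544]] eyes [[ 0.4455 -0.2696]
 [ 0.4608 -0.2916]]
bottle [[ 0.5395 -0.2   ]] carton [[ 0.5546 -0.3678]
 [ 0.5514 -0.4582]
 [ 0.4461 -0.4665]
 [ 0.4486 -0.3725]] jar [[ 0.4686 -0.1208]]
```

View pics/w1s.png

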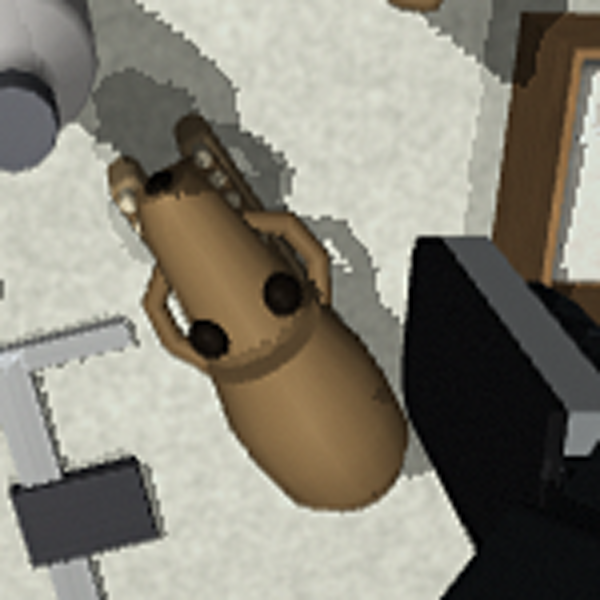

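Call:
{"api": "drive_tool", "payload": {"series": [[2.5, -20, 0, 0, 0, 0, 85], [2.5, -35, 0, 0, 0, 0, 85], [2.5, -35, 0, 0, 0, 0, 85], [2.5, -35, 0, 0, 0, 0, 85], [2.5, -35, 0, 0, 0, 0, 85], [2.5, -35, 0, 0, 0, 0, 85], [2.5, -35, 0, 0, 0, 0, 85], [2.5, -35, 0, 0, 0, 0, 85], [2.5, -35, 0, 0, 0, 0, 85], [2.5, -35, 0, 0, 0, 0, 85], [2.5, -35, 0, 0, 0, 0, 85], [2.5, -30, 0, 0, 0, 0, 0]]}}

```text
t: 2.73
position: [0.5801, 0.2036, 0.4623]
eef_rot: [[0.997, 0.076, -0.0], [0.076, -0.997, 0.001], [-0.0, -0.001, -1.0]]
wrist_force: [0.8, 0.8, -0.1]
finger_gap: 0.0751
grip_force: 0.0
```

Call:
{"api": "drive_tool", "payload": {"series": [[0, 0, 0, 0, 0, 0, 0], [0, 0, 0, 0, 0, 0, 0], [0, 0, 0, 0, 0, 0, 0]]}}

```text
t: 2.98
position: [0.5807, 0.1999, 0.462]
eef_rot: [[0.997, 0.073, -0.0], [0.073, -0.997, -0.001], [-0.0, 0.001, -1.0]]
wrist_force: [-0.1, -0.6, -0.4]
finger_gap: 0.0384
grip_force: 0.0
```

Run:
```python
from h import *
import pickle
o=ctrl.get_obs(); f=ctrl.grab_frame("wrist"); pickle.dump((o,f),open("w2.pkl","wb"))
print(o["t"],o["position"],o["eef_rot"],o["joint_velocities"])
cv2.imwrite("pics/w2.png",cv2.resize(f,(800,600),interpolation=cv2.INTER_CUBIC))
```

```text
2.9833 [0.5807 0.1999 0.462 ] [[ 0.9974  0.0727 -0.0001]
 [ 0.0727 -0.9974 -0.0013]
 [-0.0002  0.0013 -1.    ]] [ 1.3283 -0.2932  1.2941  0.4563 -0.0769 -0.007  -0.2132]
```

View pics/w2.png

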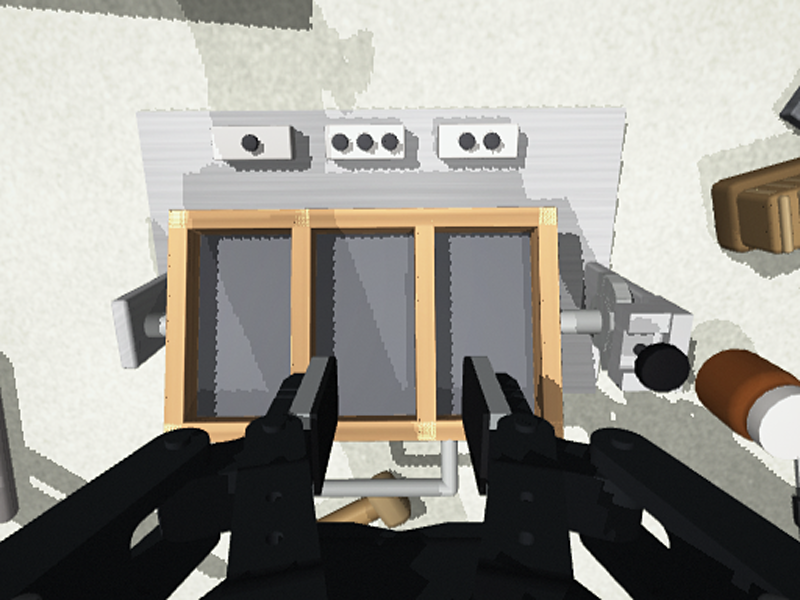

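Wrist view over the cradle: stud centres are at (251,143) for one, (365,143) for three and (479,141) for two. The knob is at (663,366), the base's rear corners at (138,111) and (627,109), and the bar is in front at row 489 (right corner 450,488).

Run:
```python
from h import *
import pickle
o,f=pickle.load(open("w2.pkl","rb")); C=cam("wrist",o)
p=lambda u,v,z:atz(C,u*S,v*S,z)[:2]
s=[p(251,143,.026),p(365,143,.026),p(479,141,.026)]
b=[p(138,111,.006),p(627,109,.006)]
k=p(663,364,.175)
d=s[0]-s[2]; d2=b[0]-b[1]
print(s,b,k,np.linalg.norm(d),np.linalg.norm(d2),np.arctan2(-d[0],d[1]),np.arctan2(-d2[0],d2[1]))
for yaw in(.065,.072,.08):
    X=np.array([np.cos(yaw),np.sin(yaw)]);Y=np.array([-X[1],X[0]])
    print(yaw,"O from tags",np.mean(s,0)-.125*X,"from pin",k+.173*Y)
print("bar corner",p(450,488,.131),"tray rear edge", p(175,210,.07),p(550,208,.07))
```

```text
[array([0.6453, 0.319 ]), array([0.6517, 0.2315]), array([0.6596, 0.1441])] [array([0.663 , 0.4139]), array([0.6929, 0.0265])] [0.5461 0.052 ] 0.17550108284822427 0.3885140042441191 0.08139664565806759 0.07696553285454003
0.065 O from tags [0.5275 0.2234] from pin [0.5349 0.2246]
0.072 O from tags [0.5275 0.2225] from pin [0.5337 0.2245]
0.08 O from tags [0.5276 0.2215] from pin [0.5323 0.2244]
bar corner [0.4256 0.1533] tray rear edge [0.596  0.3609] [0.6168 0.0951]
```

Call:
{"api": "drive_tool", "payload": {"series": [[-20, -3, 15, 0, 0, 0, 0], [-27, -4.5, 20, 0, 0, 0, 0], [-27, -4.5, 20, 0, 0, 0, 0], [-27, -4.5, 20, 0, 0, 0, 0], [-27, -4.5, 20, 0, 0, 0, 0], [-27, -4.5, 20, 0, 0, 0, 0], [-7, 0, 7, 0, 0, 0, 0], [0, 0, 0, 0, 0, 0, 0], [0, 0, 10, 0, 0, 0, 0], [0, 0, 10, 0, 0, 0, 0], [0, 0, 8, 0, 0, 0, 0], [0, 0, 8, 0, 0, 0, 0]]}}

```text
t: 4.03
position: [0.4183, 0.2137, 0.3043]
eef_rot: [[0.998, 0.07, 0.001], [0.07, -0.998, 0.0], [0.001, 0.0, -1.0]]
wrist_force: [-4.0, -0.7, 6.0]
finger_gap: -0.0
grip_force: 2.9
```

Call:
{"api": "drive_tool", "payload": {"series": [[0, 0, 6, 0, 0, 0, 0], [0, 0, 6, 0, 0, 0, 0], [0, 0, 6, 0, 0, 0, 0], [0, 0, 6, 0, 0, 0, 0], [0, 0, 6, 0, 0, 0, 0], [0, 0, 5, 0, 0, 0, 0], [0, 0, 0, 0, 0, 0, 0], [0, 0, 0, 0, 0, 0, 0], [0, 0, 0, 0, 0, 0, 0]]}}

```text
t: 4.78
position: [0.4179, 0.2149, 0.2692]
eef_rot: [[0.997, 0.073, 0.002], [0.073, -0.997, 0.001], [0.002, -0.001, -1.0]]
wrist_force: [1.2, 0.0, 0.3]
finger_gap: -0.0001
grip_force: 0.0
```

Call:
{"api": "drive_tool", "payload": {"series": [[0, 0, -20, 0, 0, 0, 0], [0, 0, -30, 0, 0, 0, 0], [0, 0, -30, 0, 0, 0, 0], [0, 0, -25, 0, 0, 0, 0], [16, 24.5, 0, 0, 0, 0, 0], [16, 25, 0, 0, 0, 0, 0], [16, 25, 0, 0, 0, 0, 0], [16, 25, 0, 0, 0, 0, 0], [16, 25, 0, 0, 0, 0, 0], [17, 25, 0, 0, 0, 0, 0], [17, 24, 0, 0, 0, 0, 0], [0, 0, 0, 0, 0, 0, 0]]}}

```text
t: 5.78
position: [0.5471, 0.0434, 0.3747]
eef_rot: [[0.998, 0.063, 0.006], [0.063, -0.998, -0.004], [0.006, 0.004, -1.0]]
wrist_force: [0.1, -0.9, 0.5]
finger_gap: 0.0003
grip_force: 0.0
```

Call:
{"api": "drive_tool", "payload": {"series": [[0, 0, 0, 0, 0, 0, 0], [0, 0, 6, 0, 0, 0, 0], [0, 0, 6, 0, 0, 0, 0], [0, 0, 6, 0, 0, 0, 0], [0, 0, 5, 0, 0, 0, 0], [0, 0, 5, 0, 0, 0, 0], [0, 0, 4, 0, 0, 0, 0], [0, 0, 4, 0, 0, 0, 0], [0, 0, 4, 0, 0, 0, 0], [0, 0, 2, 0, 0, 0, 0], [0, 0, 0, 0, 0, 0, 0]]}}

```text
t: 6.7
position: [0.5433, 0.0502, 0.3334]
eef_rot: [[0.997, 0.073, 0.0], [0.073, -0.997, 0.0], [0.0, -0.0, -1.0]]
wrist_force: [-5.0, 1.1, 14.8]
finger_gap: -0.0002
grip_force: 7.2
```

Call:
{"api": "drive_tool", "payload": {"series": [[0, 0, 2, 0, 0, 0, 0], [0, 0, 0, 0, 0, 0, 0], [0, 0, -10, 0, 0, 0, 0], [0, 0, -20, 0, 0, 0, 0], [0, 0, -25, 0, 0, 0, 30], [0, 20, -25, 0, 0, 0, 85], [-10, 20, -20, 0, 0, 0, 85], [-10, 0, 0, 0, 0, 0, 85], [0, 0, 0, 0, 0, 0, 85]]}}

```text
t: 7.45
position: [0.5255, 0.0064, 0.4312]
eef_rot: [[0.998, 0.069, 0.001], [0.069, -0.998, -0.001], [0.001, 0.001, -1.0]]
wrist_force: [-1.4, 0.2, -0.5]
finger_gap: 0.0603
grip_force: 0.0
```

Run:
```python
from h import *
import pickle
o=ctrl.get_obs(); f=ctrl.grab_frame("wrist"); pickle.dump((o,f),open("w3.pkl","wb"))
print(o["t"],o["position"],o["eef_rot"],o["q"])
cv2.imwrite("pics/w3.png",cv2.resize(f,(800,600),interpolation=cv2.INTER_CUBIC))
```

```text
7.45 [0.5255 0.0064 0.4312] [[ 0.9976  0.0692  0.0011]
 [ 0.0692 -0.9976 -0.0014]
 [ 0.001   0.0015 -1.    ]] [ -2.1734  29.8482  -5.6264 105.1467   4.0723  45.1418 -95.9587]
```

View pics/w3.png

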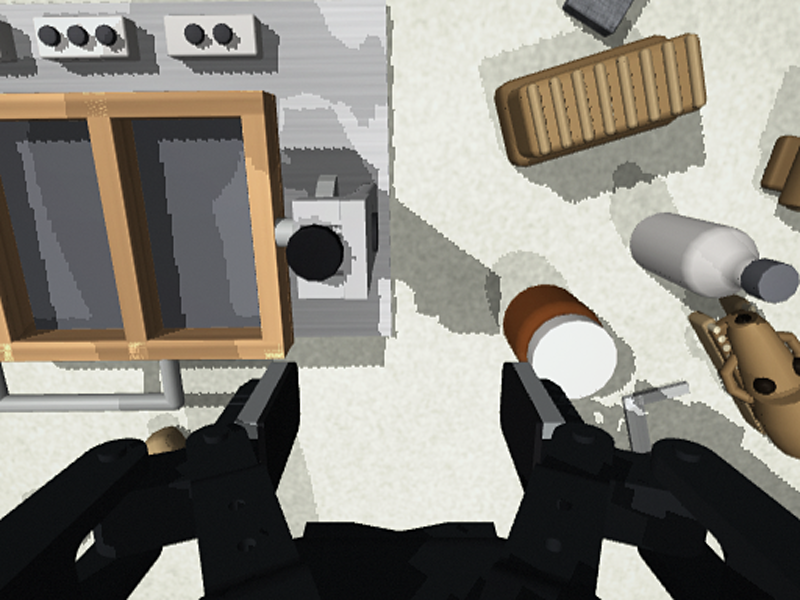

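Tray looks level; the knob is at (315,253), next to the guide's top. Tray rim corners: rear right (275,92), front right (290,358). Molar ridge corners: (520,88), (537,157), (706,102), (694,35).

Run:
```python
from h import *
import pickle
o,f=pickle.load(open("w3.pkl","rb")); C=cam("wrist",o)
p=lambda u,v,z:atz(C,u*S,v*S,z)[:2]
print("knob@.16",p(315,250,.158),"@.177",p(315,250,.175))
rr,fr=p(275,92,.096),p(290,358,.096); print("tray",rr,fr,np.linalg.norm(rr-fr),np.arctan2(*(rr-fr)[::-1]))
m=np.array([p(520,88,.074),p(537,157,.074),p(706,102,.074),p(694,35,.074)]);print(m.mean(0),np.linalg.norm(np.roll(m,-1,0)-m,axis=1),np.degrees(np.arctan2(*(m[2]+m[3]-m[0]-m[1])[::-1])))
st=[p(77,36,.026),p(208.5,34,.026)];print("studs",st)
yaw=.078;X=np.array([np.cos(yaw),np.sin(yaw)]);Y=np.array([-X[1],X[0]])
print("O", (rr+fr)/2+.139*Y, p(315,250,.158)+.173*Y, st[0]-.125*X, st[1]-.125*X+.088*Y)
O=np.array([.529,.2225])
A=np.degrees(yaw)
print("pocket1",O+.088*Y,"2",O-.088*Y)
def go(x,y,z):
    d=np.array([x,y,z])-o["position"]; print(o["eef_rot"].T@d*1000)
go(.6352,-.1198,.4312)
```

```text
knob@.16 [0.5442 0.0491] @.177 [0.5477 0.0465]
tray [0.6203 0.0833] [0.4589 0.0732] 0.16172678612229474 0.06274712117082806
[ 0.634  -0.1161] [0.0424 0.1055 0.0393 0.1047] -69.02883090410653
studs [array([0.6524, 0.2328]), array([0.6599, 0.1444])]
O [0.5288 0.2168] [0.5307 0.2216] [0.5278 0.223 ] [0.5284 0.2224]
pocket1 [0.5221 0.3102] 2 [0.5359 0.1348]
[100.7018 133.5065   0.2819]
```

Call:
{"api": "drive_tool", "payload": {"series": [[15, 20, 0, 0, 0, 0, 85], [22, 28, 0, 0, 0, 0, 85], [22, 28, 0, 0, 0, 0, 85], [22, 28, 0, 0, 0, 0, 85], [20, 28, 0, 0, 0, 0, 85], [0, 0, 0, 0, 0, -7, 85], [0, 0, 0, 0, 0, -7, 85], [0, 0, 0, 0, 0, -7, 85], [0, 0, 0, 0, 0, -7, 85], [0, 0, 5, 0, 0, -7, 85], [0, 0, 10, 0, 0, -7, 85], [0, 0, 10, 0, 0, -7, 85]]}}

```text
t: 8.5
position: [0.6375, -0.1149, 0.4038]
eef_rot: [[0.593, 0.805, 0.0], [0.805, -0.593, 0.001], [0.001, -0.001, -1.0]]
wrist_force: [-0.1, -0.3, 0.4]
finger_gap: 0.0851
grip_force: 0.0
```

Call:
{"api": "drive_tool", "payload": {"series": [[0, 0, 10, 0, 0, -7, 85], [0, 0, 15, 0, 0, -7, 85], [0, 0, 15, 0, 0, -7, 85], [0, 0, 15, 0, 0, -7, 85], [0, 0, 15, 0, 0, -7, 85], [0, 0, 15, 0, 0, -7, 85], [0, 0, 15, 0, 0, -7, 85], [0, 0, 10, 0, 0, -7, 85], [0, 0, 0, 0, 0, -2, 85], [0, 0, 0, 0, 0, 0, 85], [0, 0, 0, 0, 0, 0, 85]]}}

```text
t: 9.42
position: [0.6372, -0.1151, 0.2942]
eef_rot: [[-0.361, 0.933, -0.001], [0.933, 0.361, 0.001], [0.001, -0.0, -1.0]]
wrist_force: [-0.4, 0.1, 0.4]
finger_gap: 0.0849
grip_force: 0.0
```

```bash
cat >> h.py <<'E'
def go(x,y,z,yaw):
    o=ctrl.get_obs(); R=o["eef_rot"]; d=np.array([x,y,z])-o["position"]; cy=np.degrees(np.arctan2(R[1,0],R[0,0]))
    print("t",o["t"],"pos",o["position"],"yaw",cy,"tool move mm",R.T@d*1000,"turn wz",-((yaw-cy+180)%360-180),"tilt",R[:2,2],"gap",o["finger_gap"],o["q"][6])
E
python3 -c "
from h import *
go(.635,-.118,.212,110.8)"
```

```text
t 9.4167 pos [ 0.6372 -0.1151  0.2942] yaw 111.13589381888444 tool move mm [-2.0047 -3.0271 82.1562] turn wz 0.33589381888444336 tilt [-0.0006  0.0013] gap 0.08492111211874247 -1.0510724544307142
```

Call:
{"api": "drive_tool", "payload": {"series": [[-2, -3, 12, 0, 0, 0, 85], [0, 0, 20, 0, 0, 0, 85], [0, 0, 20, 0, 0, 0, 85], [0, 0, 15, 0, 0, 0, 85], [0, 0, 10, 0, 0, 0, 85], [0, 0, 5, 0, 0, 0, 85], [0, 0, 0, 0, 0, 0, 85], [0, 0, 0, 0, 0, 0, 30], [0, 0, 0, 0, 0, 0, 30], [0, 0, 0, 0, 0, 0, 30], [0, 0, 0, 0, 0, 0, 30], [0, 0, 0, 0, 0, 0, 30]]}}

```text
t: 10.42
position: [0.6353, -0.1187, 0.2145]
eef_rot: [[-0.361, 0.933, 0.002], [0.933, 0.361, -0.0], [-0.001, 0.002, -1.0]]
wrist_force: [0.1, 1.1, 5.1]
finger_gap: 0.0454
grip_force: 62.5
```

Call:
{"api": "drive_tool", "payload": {"series": [[0, 0, 0, 0, 0, 0, 30], [0, 0, 0, 0, 0, 0, 30], [0, 0, -15, 0, 0, 0, 30], [0, 0, -25, 0, 0, 0, 30], [0, 0, -25, 0, 0, 0, 30], [0, 0, -25, 0, 0, 0, 30], [0, 0, -25, 0, 0, 0, 30], [0, 0, -25, 0, 0, 0, 30], [0, 0, -25, 0, 0, 0, 30], [0, 0, -15, 0, 0, 0, 30], [0, 0, 0, 0, 0, 0, 30]]}}

```text
t: 11.33
position: [0.6353, -0.1185, 0.3973]
eef_rot: [[-0.361, 0.933, 0.006], [0.933, 0.361, -0.0], [-0.003, 0.006, -1.0]]
wrist_force: [1.7, 0.6, -3.2]
finger_gap: 0.0454
grip_force: 62.8
```

```bash
python3 -c "
from h import *
go(.5221,.3097,.39,184.5)
f=ctrl.grab_frame('wrist');cv2.imwrite('pics/w4.png',f)"
```

```text
t 11.3333 pos [ 0.6353 -0.1185  0.3973] yaw 111.15918988644113 tool move mm [440.2534  48.9657   6.473 ] turn wz -73.34081011355886 tilt [ 0.0063 -0.0004] gap 0.045352666239673115 3.427704492285187
```

View pics/w4.png

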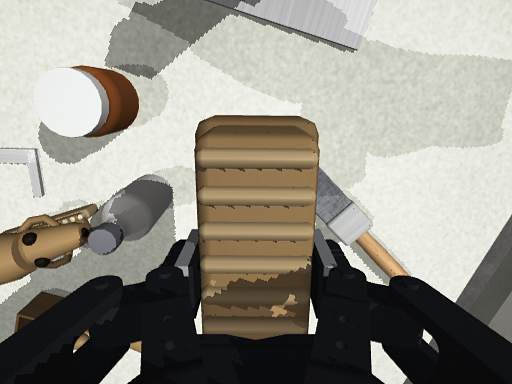

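Molar is held square across its crown (gap 45 mm); the far end's edge is at row 117 and the crown spans columns 198–317.

Run:
```python
from h import *
c=ctrl.calibration("wrist");T=np.array(c["tool_from_camera"]);K=c["K"]
def tz(u,v,z):
    d=T[:3,:3]@np.linalg.inv(K)@[u,v,1]; return T[:3,3]+d*(z-T[2,3])/d[2]
for z in(.1385,.1425,.1805): print(z,tz(260,117,z),tz(198,200,z),tz(317,200,z),tz(260,150,z),tz(260,187,z))
```

```text
0.1385 [0.0634 0.0011 0.1385] [ 0.0349 -0.0206  0.1385] [0.0349 0.0212 0.1385] [0.0526 0.0011 0.1385] [0.0396 0.0012 0.1385]
0.1425 [0.0632 0.0011 0.1425] [ 0.0336 -0.0213  0.1425] [0.0336 0.022  0.1425] [0.0519 0.0012 0.1425] [0.0385 0.0012 0.1425]
0.1805 [0.0608 0.0016 0.1805] [ 0.0212 -0.0285  0.1805] [0.0212 0.0295 0.1805] [0.0457 0.0016 0.1805] [0.0278 0.0017 0.1805]
```

Call:
{"api": "drive_tool", "payload": {"series": [[20, 3, -8, 0, 0, 0, 30], [36, 4, -8, 0, 0, 0, 30], [36, 4, -8, 0, 0, 0, 30], [36, 4, -4, 0, 0, 0, 30], [36, 4, 0, 0, 0, 0, 30], [36, 4, 0, 0, 0, 0, 30], [36, 4, 0, 0, 0, 0, 30], [36, 4, 0, 0, 0, 0, 30], [36, 4, 0, 0, 0, 0, 30], [36, 4, 0, 0, 0, 0, 30], [36, 4, 0, 0, 0, 0, 30], [36, 4, 0, 0, 0, 0, 30]]}}

```text
t: 12.38
position: [0.5271, 0.2869, 0.4192]
eef_rot: [[-0.361, 0.932, -0.003], [0.932, 0.361, -0.003], [-0.001, -0.004, -1.0]]
wrist_force: [1.0, -0.3, -3.6]
finger_gap: 0.0455
grip_force: 62.5
```

Call:
{"api": "drive_tool", "payload": {"series": [[24, 2, 0, 0, 0, 0, 30], [0, 0, 0, 0, 0, -6.6, 30], [0, 0, 0, 0, 0, -6.6, 30], [0, 0, 0, 0, 0, -6.6, 30], [0, 0, 0, 0, 0, -6.6, 30], [0, 0, 0, 0, 0, -6.6, 30], [0, 0, 0, 0, 0, -6.6, 30], [0, 0, 5, 0, 0, -6.6, 30], [0, 0, 10, 0, 0, -6.6, 30], [0, 0, 10, 0, 0, -6.6, 30], [0, 0, 10, 0, 0, -6.6, 30], [0, 0, 10, 0, 0, -6.6, 30]]}}

```text
t: 13.38
position: [0.521, 0.3083, 0.3737]
eef_rot: [[-0.997, -0.072, -0.003], [-0.072, 0.997, -0.003], [0.003, -0.003, -1.0]]
wrist_force: [0.1, 0.4, -3.9]
finger_gap: 0.0454
grip_force: 62.8
```

Call:
{"api": "drive_tool", "payload": {"series": [[0, 0, 10, 0, 0, -0.7, 30], [0, 0, 10, 0, 0, 0, 30], [0, 0, 0, 0, 0, 0, 30], [0, 0, 0, 0, 0, 0, 30], [0, 0, 0, 0, 0, 0, 30]]}}

```text
t: 13.8
position: [0.5215, 0.3095, 0.3564]
eef_rot: [[-0.997, -0.077, 0.0], [-0.077, 0.997, 0.0], [-0.0, 0.0, -1.0]]
wrist_force: [-0.5, 0.2, -3.6]
finger_gap: 0.0449
grip_force: 62.5
```

```bash
python3 -c "
from h import *
go(.523,.3098,.2875,184.5)
f=ctrl.grab_frame('wrist');cv2.imwrite('pics/w5.png',f)"
```

```text
t 13.8 pos [0.5215 0.3095 0.3564] yaw -175.58926348037159 tool move mm [-1.5284  0.2145 68.9453] turn wz -0.0892634803715282 tilt [0.0004 0.0003] gap 0.04485855561890591 20.486263622663774
```

View pics/w5.png

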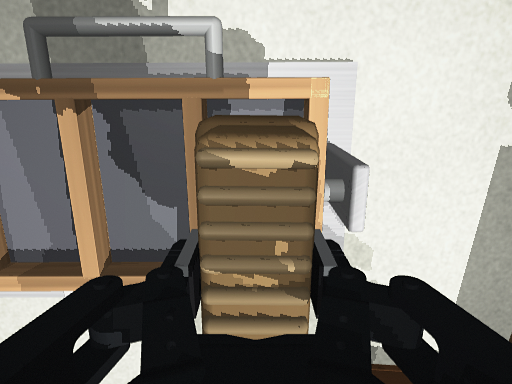

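View now looks from the far side: the pocket's inner rim edges are at columns 202 (left) and 312 (right) and at row 98 (robot-side wall), around the held molar.

```bash
cat >> h.py <<'E'
def tz(u,v,z):
    c=ctrl.calibration("wrist");T=np.array(c["tool_from_camera"])
    d=T[:3,:3]@np.linalg.inv(c["K"])@[u,v,1]; return T[:3,3]+d*(z-T[2,3])/d[2]
E
python3 - <<'E'
from h import *
z=.3564-.096
for u,v in[(202,98),(312,98),(186,100),(329,97),(329,77)]: print(u,v,tz(u,v,z)*1000)
E
```

```text
202 98 [ 68.4289 -36.0317 260.4   ]
312 98 [ 68.4456  39.3709 260.4   ]
186 100 [ 67.1027 -47.0798 260.4   ]
329 97 [ 69.1082  50.9796 260.4   ]
329 77 [ 82.0872  50.1732 260.4   ]
```

Call:
{"api": "drive_tool", "payload": {"series": [[-1, 1, 8, 0, 0, 0, 30], [0, 0, 14, 0, 0, 0, 30], [0, 0, 14, 0, 0, 0, 30], [0, 0, 12, 0, 0, 0, 30], [0, 0, 8, 0, 0, 0, 30], [0, 0, 5, 0, 0, 0, 30], [0, 0, 3, 0, 0, 0, 30], [0, 0, 2, 0, 0, 0, 30], [0, 0, 1.5, 0, 0, 0, 30], [0, 0, 1, 0, 0, 0, 30], [0, 0, 0, 0, 0, 0, 30]]}}

```text
t: 14.77
position: [0.5225, 0.3104, 0.2879]
eef_rot: [[-0.997, -0.078, 0.001], [-0.078, 0.997, 0.0], [-0.001, 0.0, -1.0]]
wrist_force: [0.3, -0.6, -3.5]
finger_gap: 0.0451
grip_force: 62.7
```

Still carrying the weight (about 4–5 N); go on down slowly.

Call:
{"api": "drive_tool", "payload": {"series": [[0, 0, 1, 0, 0, 0, 30], [0, 0, 1, 0, 0, 0, 30], [0, 0, 0.5, 0, 0, 0, 30], [0, 0, 0, 0, 0, 0, 30]]}}

```text
t: 15.1
position: [0.5222, 0.3105, 0.2864]
eef_rot: [[-0.997, -0.078, 0.001], [-0.078, 0.997, 0.0], [-0.001, 0.0, -1.0]]
wrist_force: [-3.4, -1.7, 5.6]
finger_gap: 0.0451
grip_force: 63.7
```

Call:
{"api": "drive_tool", "payload": {"series": [[0, 0, 0, 0, 0, 0, 55], [0, 0, 0, 0, 0, 0, 75], [0, 0, 0, 0, 0, 0, 85], [0, 0, 0, 0, 0, 0, 85], [0, 0, -10, 0, 0, 0, 85], [0, 0, -25, 0, 0, 0, 85], [0, 0, -33, 0, 0, 0, 85], [0, 0, -33, 0, 0, 0, 85], [0, 0, -33, 0, 0, 0, 85], [0, 0, -25, 0, 0, 0, 85], [-2, -25, 0, 0, 0, 0, 85], [-2, -38, 0, 0, 0, 0, 85]]}}

```text
t: 16.1
position: [0.5298, 0.2518, 0.4478]
eef_rot: [[-0.996, -0.085, 0.004], [-0.085, 0.996, 0.007], [-0.005, 0.007, -1.0]]
wrist_force: [0.8, -0.2, 0.8]
finger_gap: 0.0851
grip_force: 0.0
```

Call:
{"api": "drive_tool", "payload": {"series": [[-2, -38, 0, 0, 0, 0, 85], [-2, -38, 0, 0, 0, 0, 85], [-2, -38, 0, 0, 0, 0, 85], [-2, -38, 0, 0, 0, 0, 85], [-2, -38, 0, 0, 0, 0, 85], [-2, -38, 0, 0, 0, 0, 85], [-2, -38, 0, 0, 0, 0, 85], [-2, -38, 0, 0, 0, 0, 85], [-2, -38, 0, 0, 0, 0, 85], [-2, -38, 0, 0, 0, 0, 85], [-2, -38, 0, 0, 0, 0, 85], [-2, -38, 0, 0, 0, 0, 85]]}}

```text
t: 17.1
position: [0.5906, -0.2069, 0.4451]
eef_rot: [[-0.997, -0.078, 0.001], [-0.078, 0.997, -0.0], [-0.001, -0.0, -1.0]]
wrist_force: [1.4, -0.1, -0.8]
finger_gap: 0.085
grip_force: 0.0
```

Call:
{"api": "drive_tool", "payload": {"series": [[-2, -38, 0, 0, 0, 0, 85], [-3, -38, 0, 0, 0, 0, 85], [-2, -19, 0, 0, 0, 0, 85], [0, 0, 15, 0, 0, 7, 85], [0, 0, 15, 0, 0, 7, 85], [0, 0, 10, 0, 0, 0, 85], [0, 0, 0, 0, 0, 0, 85], [0, 0, 0, 0, 0, 0, 85], [0, 0, 0, 0, 0, 0, 85]]}}

```text
t: 17.85
position: [0.6055, -0.2987, 0.4053]
eef_rot: [[-0.987, 0.163, 0.001], [0.163, 0.987, 0.0], [-0.001, 0.0, -1.0]]
wrist_force: [0.5, -0.1, 0.5]
finger_gap: 0.0851
grip_force: 0.0
```

```bash
python3 -c "
from h import *
import pickle
go(.603,-.299,.252,170.3)
o=ctrl.get_obs();f=ctrl.grab_frame('wrist');pickle.dump((o,f),open('w6.pkl','wb'))
C=cam('wrist',o)
# vertebra crop 2.5x with skull
cv2.imwrite('pics/w6.png',cv2.resize(f,(800,600),interpolation=cv2.INTER_CUBIC))
t=ctrl.grab_frame('top');cv2.imwrite('pics/t6.png',t)"
```

```text
t 17.85 pos [ 0.6055 -0.2987  0.4053] yaw 170.62741720254857 tool move mm [  2.6468  -0.7935 153.2777] turn wz 0.32741720254855977 tilt [0.0015 0.0001] gap 0.08508859246340371 70.85719794114927
```

View pics/w6.png

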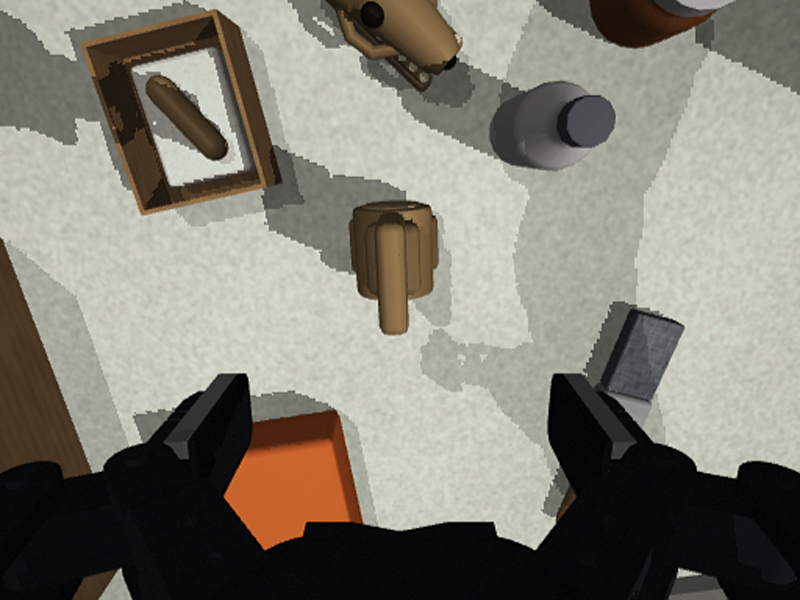

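Vertebra view: the blade top runs from (389,224) to (395,333), and the drum's far edge is at row 205, columns 352–438. It is almost in line with the tool; the skull muzzle is at (440,70).

Run:
```python
from h import *
z=.4053-.12
for u,v in[(389,224),(395,333),(378,225),(402,225),(381,332),(408,332)]: print(u,v,tz(u*S,v*S,z)*1000)
for u,v in[(352,235),(438,235),(395,203)]: print("drum",u,v,tz(u*S,v*S,.4053-.066)*1000)
```

```text
389 224 [ 33.9372  -4.7297 285.3   ]
395 333 [-24.5825  -1.8219 285.3   ]
378 225 [ 33.4297 -10.2897 285.3   ]
402 225 [ 33.4339   1.8351 285.3   ]
381 332 [-24.0166  -9.3278 285.3   ]
408 332 [-24.0085   5.1497 285.3   ]
drum 352 235 [ 19.5172 -28.6969 339.3   ]
drum 438 235 [ 19.5367  24.2554 339.3   ]
drum 395 203 [ 39.0228  -2.1781 339.3   ]
```

Call:
{"api": "drive_tool", "payload": {"series": [[4.5, -3, 15, 0, 0, -1.5, 85], [0, 0, 25, 0, 0, 0, 85], [0, 0, 30, 0, 0, 0, 85], [0, 0, 30, 0, 0, 0, 85], [0, 0, 25, 0, 0, 0, 85], [0, 0, 18, 0, 0, 0, 85], [0, 0, 9, 0, 0, 0, 85], [0, 0, 3, 0, 0, 0, 85], [0, 0, 0, 0, 0, 0, 85], [0, 0, 0, 0, 0, 0, 40], [0, 0, 0, 0, 0, 0, 30], [0, 0, 0, 0, 0, 0, 20]]}}

```text
t: 18.95
position: [0.6008, -0.3014, 0.2507]
eef_rot: [[-0.99, 0.14, 0.002], [0.14, 0.99, -0.001], [-0.002, -0.0, -1.0]]
wrist_force: [-0.1, 0.5, 0.1]
finger_gap: 0.0512
grip_force: 0.0
```

Call:
{"api": "drive_tool", "payload": {"series": [[0, 0, 0, 0, 0, 0, 10], [0, 0, 0, 0, 0, 0, 3], [0, 0, 0, 0, 0, 0, 3], [0, 0, 0, 0, 0, 0, 3], [0, 0, 0, 0, 0, 0, 3]]}}

```text
t: 19.37
position: [0.6004, -0.3015, 0.2496]
eef_rot: [[-0.99, 0.14, 0.001], [0.14, 0.99, -0.0], [-0.001, -0.0, -1.0]]
wrist_force: [-0.4, -0.4, 2.8]
finger_gap: 0.0155
grip_force: 59.1
```

Call:
{"api": "drive_tool", "payload": {"series": [[0, 0, -10, 0, 0, 0, 3], [0, 0, -25, 0, 0, 0, 3], [0, 0, -35, 0, 0, 0, 3], [0, 0, -35, 0, 0, 0, 3], [0, 0, -35, 0, 0, 0, 3], [0, 0, -35, 0, 0, 0, 3], [0, 0, -25, 0, 0, 0, 3], [0, 0, -10, 0, 0, 0, 3], [5, 18, 0, 0, 0, 0, 3], [10.5, 35, 0, 0, 0, 0, 3], [10.5, 35, 0, 0, 0, 0, 3], [10.5, 35, 0, 0, 0, 0, 3]]}}

```text
t: 20.37
position: [0.5802, -0.1735, 0.4578]
eef_rot: [[-0.99, 0.141, -0.003], [0.141, 0.99, 0.001], [0.003, 0.0, -1.0]]
wrist_force: [0.4, 1.1, -2.7]
finger_gap: 0.0153
grip_force: 58.8
```

Call:
{"api": "drive_tool", "payload": {"series": [[10.5, 35, 0, 0, 0, 0, 3], [10.5, 35, 0, 0, 0, 0, 3], [10.5, 35, 0, 0, 0, 0, 3], [10.5, 35, 0, 0, 0, 0, 3], [10.5, 35, 0, 0, 0, 0, 3], [10.5, 35, 0, 0, 0, 0, 3], [10.5, 35, 0, 0, 0, 0, 3], [10.5, 35, 0, 0, 0, 0, 3], [10, 35, 0, 0, 0, 0, 3], [5, 18, 0, 0, 0, -6.3, 3], [0, 0, 0, 0, 0, -6.3, 3], [0, 0, 0, 0, 0, 0, 3]]}}

```text
t: 21.37
position: [0.5288, 0.1705, 0.4581]
eef_rot: [[-0.996, -0.087, -0.002], [-0.087, 0.996, -0.0], [0.002, -0.0, -1.0]]
wrist_force: [-0.5, -1.4, -3.7]
finger_gap: 0.0152
grip_force: 59.0
```

Call:
{"api": "drive_tool", "payload": {"series": [[0, 0, 10, 0, 0, 0, 3], [0, 0, 10, 0, 0, 0, 3], [0, 0, 0, 0, 0, 0, 3], [0, 0, 0, 0, 0, 0, 3], [0, 0, 0, 0, 0, 0, 3]]}}

```text
t: 21.78
position: [0.5299, 0.1685, 0.4389]
eef_rot: [[-0.997, -0.078, -0.0], [-0.078, 0.997, -0.0], [0.0, -0.0, -1.0]]
wrist_force: [-0.3, 0.1, -2.3]
finger_gap: 0.0153
grip_force: 58.9
```

```bash
python3 -c "
from h import *
import pickle
go(.5359,.1343,.3226,184.5)
o=ctrl.get_obs();f=ctrl.grab_frame('wrist');pickle.dump((o,f),open('w7.pkl','wb'))
C=cam('wrist',o)
cv2.imwrite('pics/w7.png',cv2.resize(f,(800,600),interpolation=cv2.INTER_CUBIC))"
```

```text
t 21.7833 pos [0.5299 0.1685 0.4389] yaw -175.5281566054849 tool move mm [ -3.3823 -34.5509 116.2942] turn wz -0.028156605484923602 tilt [-0.0005 -0.0004] gap 0.01525685473004709 34.64708420768817
```

Run:
```python
from h import *
import pickle
o,f=pickle.load(open("w7.pkl","rb"));C=cam("wrist",o);P,R=o["position"],o["eef_rot"]
z=.4389-.096
def px(x,y,z=z): return proj(C,P+R@np.array([x,y,z]))
for X in(40,55):
    ys=np.arange(-100,120,2)
    v=[]
    for y in ys:
        u,w=np.rint(px(X/1000,y/1000)).astype(int)
        v.append(int(f[w,u,2])-int(f[w,u,0]) if 0<=u<512 and 0<=w<384 else -1)
    print(X,' '.join(f"{a}:{b}" for a,b in zip(ys,v)))
xs=np.arange(40,100,2)
print([(int(x),int(f[tuple(np.rint(px(x/1000,-.045)).astype(int)[::-1])][2])-int(f[tuple(np.rint(px(x/1000,-.045)).astype(int)[::-1])][0])) for x in xs])
```

```text
40 -100:-1 -98:1 -96:-1 -94:1 -92:0 -90:-1 -88:-1 -86:-4 -84:52 -82:49 -80:48 -78:50 -76:49 -74:49 -72:41 -70:29 -68:29 -66:-6 -64:-5 -62:-5 -60:-5 -58:-8 -56:-8 -54:-8 -52:-7 -50:-7 -48:-7 -46:-8 -44:-8 -42:-6 -40:-7 -38:-7 -36:-7 -34:-7 -32:-8 -30:-7 -28:-8 -26:-9 -24:-9 -22:-10 -20:-9 -18:-10 -16:-10 -14:-10 -12:-10 -10:-6 -8:-7 -6:-6 -4:-6 -2:-6 0:-7 2:-14 4:93 6:95 8:96 10:96 12:96 14:96 16:74 18:-10 20:-7 22:-9 24:-9 26:-8 28:-8 30:-8 32:-9 34:-8 36:-9 38:-8 40:-9 42:-8 44:-9 46:-9 48:-9 50:-9 52:-9 54:-8 56:-9 58:-8 60:-9 62:-8 64:-9 66:-9 68:-9 70:-9 72:-5 74:-6 76:-6 78:-6 80:-7 82:-7 84:3 86:34 88:33 90:32 92:71 94:68 96:66 98:67 100:67 102:64 104:21 106:-6 108:13 110:22 112:22 114:23 116:29 118:35
55 -100:-2 -98:0 -96:-2 -94:-1 -92:0 -90:-1 -88:0 -86:-7 -84:53 -82:49 -80:49 -78:49 -76:48 -74:48 -72:40 -70:30 -68:27 -66:-6 -64:-4 -62:-3 -60:-5 -58:-4 -56:-6 -54:-6 -52:-5 -50:-4 -48:-4 -46:-5 -44:-4 -42:-8 -40:-8 -38:-8 -36:-8 -34:-7 -32:-7 -30:-9 -28:-9 -26:-8 -24:-9 -22:-9 -20:-9 -18:-8 -16:-9 -14:-9 -12:-6 -10:-4 -8:-4 -6:-5 -4:-5 -2:-5 0:-6 2:-13 4:94 6:95 8:94 10:95 12:95 14:96 16:105 18:-9 20:-8 22:-9 24:-9 26:-9 28:-9 30:-8 32:-9 34:-9 36:-9 38:-8 40:-8 42:-9 44:-9 46:-9 48:-8 50:-9 52:-8 54:-10 56:-10 58:-9 60:-9 62:-8 64:-9 66:-9 68:-8 70:-5 72:-5 74:-5 76:-4 78:-5 80:-4 82:-5 84:12 86:33 88:31 90:31 92:72 94:68 96:66 98:67 100:64 102:66 104:71 106:-7 108:-5 110:13 112:24 114:25 116:25 118:26
[(40, -8), (42, -5), (44, -4), (46, -4), (48, -5), (50, -5), (52, -5), (54, -4), (56, -5), (58, -4), (60, -5), (62, -3), (64, -8), (66, 52), (68, 49), (70, 43), (72, 86), (74, 83), (76, 86), (78, 92), (80, -2), (82, -2), (84, -2), (86, 0), (88, -2), (90, -2), (92, 7), (94, 8), (96, 8), (98, 7)]
```

Call:
{"api": "drive_tool", "payload": {"series": [[-1, -15, 0, 0, 0, 0, 3], [-2, -19.3, 0, 0, 0, 0, 3], [0, 0, 10, 0, 0, 0, 3], [0, 0, 20, 0, 0, 0, 3], [0, 0, 22, 0, 0, 0, 3], [0, 0, 20, 0, 0, 0, 3], [0, 0, 16, 0, 0, 0, 3], [0, 0, 11, 0, 0, 0, 3], [0, 0, 7, 0, 0, 0, 3], [0, 0, 4, 0, 0, 0, 3], [0, 0, 3, 0, 0, 0, 3], [0, 0, 2, 0, 0, 0, 3]]}}

```text
t: 22.83
position: [0.5357, 0.1355, 0.3246]
eef_rot: [[-0.997, -0.08, 0.001], [-0.08, 0.997, 0.001], [-0.001, 0.001, -1.0]]
wrist_force: [1.2, 0.5, -1.4]
finger_gap: 0.0151
grip_force: 59.2
```

Call:
{"api": "drive_tool", "payload": {"series": [[0, 0, 1, 0, 0, 0, 3], [0, 0, 0.5, 0, 0, 0, 3], [0, 0, 0, 0, 0, 0, 3], [0, 0, 0, 0, 0, 0, 3]]}}

```text
t: 23.17
position: [0.5356, 0.1352, 0.323]
eef_rot: [[-0.997, -0.08, 0.001], [-0.08, 0.997, 0.0], [-0.001, 0.0, -1.0]]
wrist_force: [-0.7, 0.0, -1.8]
finger_gap: 0.0153
grip_force: 59.2
```

Call:
{"api": "drive_tool", "payload": {"series": [[0, 0, 0.7, 0, 0, 0, 3], [0, 0, 0.7, 0, 0, 0, 3], [0, 0, 0.5, 0, 0, 0, 3], [0, 0, 0, 0, 0, 0, 3]]}}

```text
t: 23.5
position: [0.5355, 0.1353, 0.3216]
eef_rot: [[-0.997, -0.08, 0.001], [-0.08, 0.997, -0.0], [-0.001, -0.0, -1.0]]
wrist_force: [-1.0, -2.1, 4.5]
finger_gap: 0.0154
grip_force: 60.2
```

Call:
{"api": "drive_tool", "payload": {"series": [[0, 0, 0, 0, 0, 0, 25], [0, 0, 0, 0, 0, 0, 45], [0, 0, 0, 0, 0, 0, 45], [0, 0, -10, 0, 0, 0, 45], [0, 0, -25, 0, 0, 0, 45], [0, 0, -35, 0, 0, 0, 45], [0, 0, -35, 0, 0, 0, 85], [0, 0, -33, 0, 0, 0, 85], [6, -20, 0, 0, 0, 0, 85], [12, -37, 0, 0, 0, 0, 85], [12, -37, 0, 0, 0, 0, 85], [12, -37, 0, 0, 0, 0, 85]]}}

```text
t: 24.5
position: [0.5034, 0.0003, 0.4597]
eef_rot: [[-0.997, -0.081, 0.001], [-0.081, 0.997, -0.0], [-0.001, -0.0, -1.0]]
wrist_force: [1.5, -0.8, -0.1]
finger_gap: 0.0854
grip_force: 0.0
```

Call:
{"api": "drive_tool", "payload": {"series": [[12, -37, 0, 0, 0, 0, 85], [12, -37, 0, 0, 0, 0, 85], [12, -37, 0, 0, 0, 0, 85], [12, -37, 0, 0, 0, 0, 85], [12, -37, 0, 0, 0, 0, 85], [12, -37, 0, 0, 0, 0, 85], [12, -37, 0, 0, 0, 0, 85], [6, -16, 0, 0, 0, 0, 85], [0, 0, 0, 0, 0, 7, 85], [0, 0, 0, 0, 0, 7, 85], [0, 0, 0, 0, 0, 7, 85], [0, 0, 0, 0, 0, 7, 85]]}}

```text
t: 25.5
position: [0.4362, -0.28, 0.4595]
eef_rot: [[-0.915, 0.403, 0.001], [0.403, 0.915, 0.0], [-0.001, 0.0, -1.0]]
wrist_force: [-0.5, 0.1, 0.5]
finger_gap: 0.0848
grip_force: 0.0
```

Call:
{"api": "drive_tool", "payload": {"series": [[0, 0, 0, 0, 0, 7, 85], [0, 0, 0, 0, 0, 7, 85], [0, 0, 0, 0, 0, 7, 85], [0, 0, 0, 0, 0, 7, 85], [0, 0, 0, 0, 0, 7, 85], [0, 0, 0, 0, 0, 7, 85], [0, 0, 0, 0, 0, 7, 85], [0, 0, 0, 0, 0, 7, 85], [0, 0, 0, 0, 0, 7, 85], [0, 0, 0, 0, 0, 7, 85], [0, 0, 0, 0, 0, 7, 85], [0, 0, 0, 0, 0, 7, 85]]}}

```text
t: 26.5
position: [0.4364, -0.2796, 0.4595]
eef_rot: [[0.304, 0.953, 0.001], [0.953, -0.304, 0.0], [0.0, 0.001, -1.0]]
wrist_force: [-0.2, 1.4, 0.2]
finger_gap: 0.0852
grip_force: 0.0
```

Call:
{"api": "drive_tool", "payload": {"series": [[0, 0, 15, 0, 0, 7, 85], [0, 0, 15, 0, 0, 7, 85], [0, 0, 15, 0, 0, 7, 85], [0, 0, 15, 0, 0, 7, 85], [0, 0, 0, 0, 0, 7, 85], [0, 0, 0, 0, 0, 4.6, 85], [0, 0, 0, 0, 0, 0, 85], [0, 0, 0, 0, 0, 0, 85], [0, 0, 0, 0, 0, 0, 85]]}}

```text
t: 27.25
position: [0.4365, -0.2799, 0.3993]
eef_rot: [[0.838, 0.546, 0.001], [0.546, -0.838, -0.0], [0.001, 0.001, -1.0]]
wrist_force: [0.1, 0.0, 0.6]
finger_gap: 0.0853
grip_force: 0.0
```

```bash
python3 -c "
from h import *
import pickle
go(.4325,-.3014,.21,33)
o=ctrl.get_obs();f=ctrl.grab_frame('wrist');pickle.dump((o,f),open('w8.pkl','wb'))
t=ctrl.grab_frame('top');cv2.imwrite('pics/t8.png',t)
a=cv2.resize(f[100:300,150:362],(0,0),fx=2.8,fy=2.8,interpolation=cv2.INTER_CUBIC)
print(a.shape)
cv2.imwrite('pics/w8.png',a[:560])"
```

```text
t 27.25 pos [ 0.4365 -0.2799  0.3993] yaw 33.11984216893165 tool move mm [-15.2155  15.7357 189.2859] turn wz 0.11984216893165467 tilt [ 0.001  -0.0001] gap 0.08525369175531457 -44.857213798141665
(560, 594, 3)
```

View pics/w8.png

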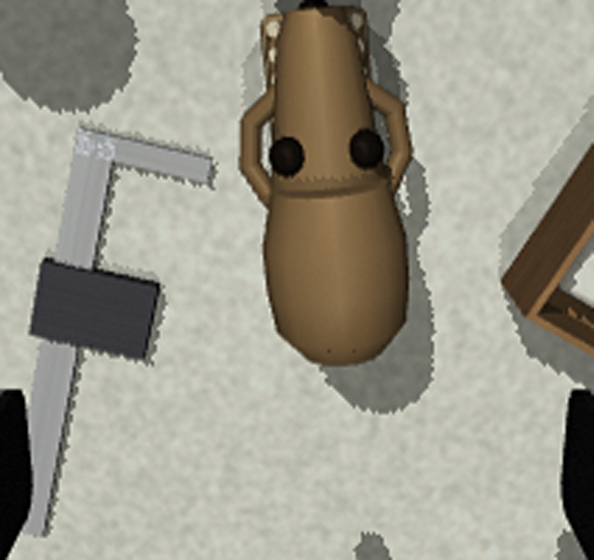

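Skull close up (crop): eyes (287,156) and (367,149), braincase edges (264,250) and (409,250), its back at (342,365), arch outer edges (241,150) and (412,145), snout end (318,8).

Run:
```python
from h import *
H=.3993
q=lambda x,y,h:tz(150+x/2.8,100+y/2.8,H-h)[:2]*1000
for n,x,y,h in[("eyeL",287,156,.06),("eyeR",367,149,.06),("bL",264,250,.056),("bR",409,250,.056),("back",342,365,.05),("aL",241,150,.042),("aR",412,145,.042),("arch front L",272,85,.042),("arch rear L",265,205,.042),("rear R",395,190,.042),("frontR",372,85,.042),("snout",318,8,.045),("jawL",264,20,.03),("jawR",367,12,.03),("jawtipL",270,12,.03)]: print(n,q(x,y,h))
```

```text
eyeL [12.9943 -3.8319]
eyeR [15.4383 23.7351]
bL [-21.9737 -12.2311]
bR [-21.9668  39.9844]
back [-69.3338  16.8333]
aL [ 11.9336 -20.7684]
aR [13.7825 41.5351]
arch front L [35.4055 -9.3004]
arch rear L [ -8.6655 -12.201 ]
rear R [-2.9702 35.8526]
frontR [35.4122 26.4614]
snout [62.1188  6.8889]
jawL [ 57.5699 -12.3532]
jawR [60.3963 25.0433]
jawtipL [ 60.3889 -10.1501]
```

Call:
{"api": "drive_tool", "payload": {"series": [[-13, 7, 0, 0, 0, 0, 68], [-13.5, 7.2, 0, 0, 0, 0, 68], [0, 0, 10, 0, 0, -5.2, 68], [0, 0, 25, 0, 0, 0, 68], [0, 0, 30, 0, 0, 0, 68], [0, 0, 25, 0, 0, 0, 68], [0, 0, 15, 0, 0, 0, 68], [0, 0, 5, 0, 0, 0, 68], [0, 0, 0, 0, 0, 0, 68], [0, 0, 0, 0, 0, 0, 68]]}}

```text
t: 28.18
position: [0.4221, -0.3066, 0.2894]
eef_rot: [[0.786, 0.618, 0.001], [0.618, -0.786, -0.0], [0.001, 0.001, -1.0]]
wrist_force: [0.6, 0.0, -0.0]
finger_gap: 0.0678
grip_force: 0.0
```

Run:
```python
from h import *
import pickle
o,_=pickle.load(open("w8.pkl","rb"))
p=o["position"]+o["eef_rot"]@np.array([-.0265,.0142,0])
go(p[0],p[1],.207,38.3)
C=cam("wrist",o);o=ctrl.get_obs()
k=atz(C,150+503/2.8,100+285/2.8,.045); print("carton corner in tool",o["eef_rot"].T@(k-o["position"])*1000)
```

```text
t 28.1833 pos [ 0.4221 -0.3066  0.2894] yaw 38.19011687525733 tool move mm [ 0.0657 -0.3477 82.3777] turn wz -0.10988312474268014 tilt [ 0.001  -0.0003] gap 0.06781103276665051 -43.157439064067326
carton corner in tool [-17.6263  61.5162 244.4211]
```

Call:
{"api": "drive_tool", "payload": {"series": [[0, 0, 15, 0, 0, 0, 68], [0, 0, 25, 0, 0, 0, 68], [0, 0, 22, 0, 0, 0, 68], [0, 0, 13, 0, 0, 0, 68], [0, 0, 7, 0, 0, 0, 68], [0, 0, 0, 0, 0, 0, 68], [0, 0, 0, 0, 0, 0, 68], [0, 0, 0, 0, 0, 0, 40], [0, 0, 0, 0, 0, 0, 40], [0, 0, 0, 0, 0, 0, 40], [0, 0, 0, 0, 0, 0, 40], [0, 0, 0, 0, 0, 0, 40]]}}

```text
t: 29.18
position: [0.4221, -0.3067, 0.2085]
eef_rot: [[0.786, 0.618, 0.002], [0.618, -0.786, -0.001], [0.001, 0.003, -1.0]]
wrist_force: [-1.5, 0.5, 6.7]
finger_gap: 0.0504
grip_force: 61.5
```

Call:
{"api": "drive_tool", "payload": {"series": [[0, 0, -8, 0, 0, 0, 40], [0, 0, -20, 0, 0, 0, 40], [0, 0, -35, 0, 0, 0, 40], [0, 0, -38, 0, 0, 0, 40], [0, 0, -38, 0, 0, 0, 40], [0, 0, -38, 0, 0, 0, 40], [0, 0, -38, 0, 0, 0, 40], [0, 0, -25, 0, 0, 0, 40], [0, 0, -10, 0, 0, 0, 40], [14, -13, 0, 0, 0, 0, 40], [28, -26, 0, 0, 0, 0, 40], [28, -26, 0, 0, 0, 0, 40]]}}

```text
t: 30.18
position: [0.4354, -0.2121, 0.4575]
eef_rot: [[0.789, 0.614, 0.0], [0.614, -0.789, -0.001], [-0.001, 0.001, -1.0]]
wrist_force: [1.5, 0.9, -3.8]
finger_gap: 0.0507
grip_force: 63.6
```

Call:
{"api": "drive_tool", "payload": {"series": [[28, -26, 0, 0, 0, 0, 40], [28, -26, 0, 0, 0, 0, 40], [28, -26, 0, 0, 0, 0, 40], [28, -26, 0, 0, 0, 0, 40], [28, -26, 0, 0, 0, 0, 40], [28, -26, 0, 0, 0, 0, 40], [28, -26, 0, 0, 0, 0, 40], [28, -26, 0, 0, 0, 0, 40], [28, -26, 0, 0, 0, 0, 40], [28, -26, 0, 0, 0, 0, 40], [28, -26, 0, 0, 0, 0, 40], [12, -13, 0, 0, 0, 0, 40]]}}

```text
t: 31.18
position: [0.5024, 0.2263, 0.4577]
eef_rot: [[0.782, 0.623, 0.001], [0.623, -0.782, 0.005], [0.004, -0.003, -1.0]]
wrist_force: [0.2, 1.7, -2.6]
finger_gap: 0.0501
grip_force: 63.7
```

Call:
{"api": "drive_tool", "payload": {"series": [[0, 0, 0, 0, 0, 6.7, 40], [0, 0, 0, 0, 0, 6.7, 40], [0, 0, 0, 0, 0, 6.7, 40], [0, 0, 0, 0, 0, 6.7, 40], [0, 0, 0, 0, 0, 6.7, 40], [0, 0, 0, 0, 0, 0, 40], [0, 0, 0, 0, 0, 0, 40], [0, 0, 0, 0, 0, 0, 40]]}}

```text
t: 31.85
position: [0.503, 0.2206, 0.457]
eef_rot: [[0.996, 0.084, -0.0], [0.084, -0.996, -0.0], [-0.0, 0.0, -1.0]]
wrist_force: [-0.2, 0.5, -3.5]
finger_gap: 0.0501
grip_force: 63.7
```

Run:
```python
from h import *
import pickle
go(.5036,.2207,.2815,4.5)
o=ctrl.get_obs();f=ctrl.grab_frame('wrist');pickle.dump((o,f),open('w9.pkl','wb'));C=cam("wrist",o);P,R=o["position"],o["eef_rot"]
z=P[2]-.096
def scan(pts):
    r=[]
    for p in pts:
        u,w=np.rint(proj(C,P+R@np.array(p))).astype(int)
        r.append(int(f[w,u,2])-int(f[w,u,0]) if 0<=u<512 and 0<=w<384 else None)
    return r
ys=np.arange(-70,72,2)
for X in(.06,.085): print(X,' '.join(f"{a}:{b}" for a,b in zip(ys,scan([(X,y/1000,z) for y in ys]))))
# skull segmentation in plane of its own: brown pixels rows
hs=P[2]-(P[2]-.2085)  # bottom tool depth
for h,l in((.042,"arch h42"),(.03,"jaw h30")):
    print(l)
    for X in np.arange(.02,.11,.01):
        s=scan([(X,y/1000,.2085-h) for y in range(-40,41,2)]); print(round(X,3),s)
```

```text
t 31.85 pos [0.503  0.2206 0.457 ] yaw 4.843746790883466 tool move mm [  0.6469  -0.0442 175.5074] turn wz 0.34374679088347193 tilt [-0.0003 -0.0002] gap 0.05005895544673758 -122.50284808881004
0.06 -70:19 -68:19 -66:28 -64:28 -62:26 -60:21 -58:17 -56:13 -54:-4 -52:-6 -50:59 -48:53 -46:51 -44:51 -42:46 -40:63 -38:67 -36:70 -34:72 -32:73 -30:73 -28:75 -26:74 -24:76 -22:77 -20:76 -18:77 -16:76 -14:76 -12:74 -10:73 -8:73 -6:73 -4:73 -2:72 0:70 2:70 4:69 6:67 8:65 10:63 12:63 14:62 16:60 18:57 20:55 22:50 24:49 26:48 28:45 30:40 32:37 34:31 36:28 38:23 40:16 42:96 44:96 46:96 48:95 50:93 52:-7 54:-5 56:-5 58:-5 60:-5 62:-4 64:-7 66:-7 68:-8 70:-5
0.085 -70:4 -68:0 -66:1 -64:-3 -62:-6 -60:-5 -58:-6 -56:-5 -54:-5 -52:-5 -50:92 -48:94 -46:95 -44:50 -42:47 -40:43 -38:53 -36:64 -34:68 -32:69 -30:72 -28:73 -26:72 -24:75 -22:73 -20:76 -18:76 -16:76 -14:75 -12:74 -10:76 -8:74 -6:73 -4:74 -2:72 0:71 2:69 4:68 6:67 8:67 10:65 12:61 14:61 16:58 18:56 20:51 22:61 24:56 26:56 28:50 30:44 32:36 34:28 36:34 38:30 40:47 42:94 44:92 46:94 48:94 50:95 52:-7 54:-4 56:-5 58:-6 60:-5 62:-4 64:-3 66:-4 68:-4 
[... 2299 characters left out ...]
 96, -5, -4, 51, 65, 67, 71, 73, 73, 72]
0.07 [41, 43, 23, 22, 20, 29, 27, 17, -4, 94, 57, 59, 69, 73, 74, 74, 76, 75, 75, 73, 71, 65, 63, 61, 55, 48, 42, 32, 22, 96, 96, 93, -4, -5, -7, -7, -8, -8, -7, -7, -7]
0.08 [51, 52, 52, 54, 54, 56, 57, 58, 61, 95, 56, 64, 64, 70, 75, 75, 76, 75, 73, 72, 71, 66, 64, 60, 65, 61, 45, 27, 36, 80, 93, 93, 94, 97, 96, 97, 96, 97, 95, 97, 97]
0.09 [-2, 0, 0, -1, -1, -1, -2, -1, -1, -2, -1, 0, -2, -4, 67, 74, 75, 71, 73, 74, 71, 76, 73, 64, 57, 39, -2, -2, -1, -1, -2, -2, -1, -1, -1, -2, 0, -2, -1, -3, -1]
0.1 [4, 3, 4, -4, -5, 4, 3, 3, 3, 3, -2, -1, -3, -1, -1, -2, -6, -7, -2, -3, -4, 1, -1, -5, -6, -1, -2, 0, 0, -1, 5, -1, -1, 0, -5, -4, 0, -4, -3, -4, 0]
```

Run:
```python
from h import *
import pickle
o,f=pickle.load(open("w9.pkl","rb"));C=cam("wrist",o);P,R=o["position"],o["eef_rot"]
def s(x,y,z):
    u,w=np.rint(proj(C,P+R@np.array([x,y,z]))).astype(int); return int(f[w,u,2])-int(f[w,u,0])
for y in(-.02,-.012,-.001,.01,.018):
    print("skull y",y,[(x,s(x/1000,y,.2085-.042)) for x in range(76,104,2)])
for y in(-.045,.046,.08,-.09):
    print("rim y",y,[(x,s(x/1000,y,P[2]-.096)) for x in range(84,116,2)])
```

```text
skull y -0.02 [(76, 93), (78, 94), (80, 93), (82, 93), (84, 87), (86, -2), (88, -2), (90, -2), (92, 5), (94, 6), (96, 6), (98, 6), (100, 6), (102, -2)]
skull y -0.012 [(76, 73), (78, 72), (80, 73), (82, 72), (84, 71), (86, 67), (88, 64), (90, -4), (92, -3), (94, -1), (96, -1), (98, -1), (100, -1), (102, -3)]
skull y -0.001 [(76, 72), (78, 71), (80, 71), (82, 70), (84, 72), (86, 72), (88, 72), (90, 71), (92, 13), (94, 0), (96, -5), (98, -6), (100, 2), (102, -2)]
skull y 0.01 [(76, 54), (78, 54), (80, 51), (82, 47), (84, 43), (86, 38), (88, -3), (90, -2), (92, 6), (94, 1), (96, 3), (98, 3), (100, 3), (102, -2)]
skull y 0.018 [(76, 92), (78, 92), (80, 95), (82, 92), (84, 80), (86, -2), (88, 0), (90, -1), (92, -1), (94, -1), (96, -2), (98, -2), (100, -2), (102, 0)]
rim y -0.045 [(84, 85), (86, 72), (88, 71), (90, 72), (92, 97), (94, 97), (96, 98), (98, 96), (100, 99), (102, 96), (104, 71), (106, 69), (108, 2), (110, -2), (112, -1), (114, -1)]
rim y 0.046 [(84, 94), (86, 94), (88, 95), (90, 96), (92, 93), (94, 93), (96, 90), (98, 91), (100, 91), (102, 92), (104, 94), (106, 96), (108, -4), (110, -2), (112, -1), (114, -2)]
rim y 0.08 [(84, -5), (86, -6), (88, -6), (90, -8), (92, 28), (94, 97), (96, 95), (98, 93), (100, 91), (102, 93), (104, 96), (106, 96), (108, -4), (110, -2), (112, 0), (114, -1)]
rim y -0.09 [(84, 52), (86, -5), (88, -4), (90, -4), (92, 20), (94, 51), (96, 86), (98, 84), (100, 82), (102, 89), (104, 89), (106, 91), (108, 4), (110, 0), (112, 0), (114, -2)]
```

Call:
{"api": "drive_tool", "payload": {"series": [[-1, 0.5, 10, 0, 0, 0.3, 40], [0, 0, 25, 0, 0, 0, 40], [0, 0, 32, 0, 0, 0, 40], [0, 0, 32, 0, 0, 0, 40], [0, 0, 28, 0, 0, 0, 40], [0, 0, 18, 0, 0, 0, 40], [0, 0, 12, 0, 0, 0, 40], [0, 0, 7, 0, 0, 0, 40], [0, 0, 4, 0, 0, 0, 40], [0, 0, 3, 0, 0, 0, 40], [0, 0, 1.5, 0, 0, 0, 40], [0, 0, 0, 0, 0, 0, 40]]}}

```text
t: 32.9
position: [0.5027, 0.2203, 0.2848]
eef_rot: [[0.997, 0.076, 0.001], [0.076, -0.997, 0.0], [0.001, -0.0, -1.0]]
wrist_force: [0.8, 0.2, -3.8]
finger_gap: 0.0503
grip_force: 63.6
```

Call:
{"api": "drive_tool", "payload": {"series": [[0, 0, 1, 0, 0, 0, 40], [0, 0, 0.7, 0, 0, 0, 40], [0, 0, 0.5, 0, 0, 0, 40], [0, 0, 0, 0, 0, 0, 40]]}}

```text
t: 33.23
position: [0.5025, 0.2202, 0.2823]
eef_rot: [[0.997, 0.076, 0.0], [0.076, -0.997, 0.0], [0.0, -0.0, -1.0]]
wrist_force: [-0.8, -0.3, -3.6]
finger_gap: 0.0503
grip_force: 63.7
```

Call:
{"api": "drive_tool", "payload": {"series": [[0, 0, 0.7, 0, 0, 0, 40], [0, 0, 0.7, 0, 0, 0, 40], [0, 0, 0, 0, 0, 0, 40]]}}

```text
t: 33.48
position: [0.5024, 0.2202, 0.2807]
eef_rot: [[0.997, 0.076, -0.0], [0.076, -0.997, -0.0], [-0.0, 0.0, -1.0]]
wrist_force: [-0.8, 0.3, -1.8]
finger_gap: 0.0499
grip_force: 63.8
```

Call:
{"api": "drive_tool", "payload": {"series": [[0, 0, 0.6, 0, 0, 0, 40], [0, 0, 0.4, 0, 0, 0, 40], [0, 0, 0, 0, 0, 0, 40]]}}

```text
t: 33.73
position: [0.5023, 0.2203, 0.2804]
eef_rot: [[0.997, 0.076, 0.0], [0.076, -0.997, -0.0], [0.0, 0.0, -1.0]]
wrist_force: [-2.6, -0.8, 5.1]
finger_gap: 0.0501
grip_force: 64.4
```

Call:
{"api": "drive_tool", "payload": {"series": [[0, 0, 0, 0, 0, 0, 56], [0, 0, 0, 0, 0, 0, 62], [0, 0, 0, 0, 0, 0, 64], [0, 0, 0, 0, 0, 0, 64], [0, 0, -8, 0, 0, 0, 64], [0, 0, -20, 0, 0, 0, 64], [0, 0, -30, 0, 0, 0, 64], [0, 0, -35, 0, 0, 0, 64], [0, 0, -35, 0, 0, 0, 64], [0, 0, -35, 0, 0, 0, 64], [0, 0, -20, 0, 0, 0, 64]]}}

```text
t: 34.65
position: [0.5027, 0.2205, 0.4672]
eef_rot: [[0.997, 0.076, 0.005], [0.076, -0.997, 0.003], [0.005, -0.002, -1.0]]
wrist_force: [-0.4, 0.4, 0.4]
finger_gap: 0.064
grip_force: 0.0
```

Call:
{"api": "drive_tool", "payload": {"series": [[0, 20, 0, 0, 0, 0, 64], [0, 38, 0, 0, 0, 0, 64], [0, 38, 0, 0, 0, 0, 64], [0, 38, 0, 0, 0, 0, 64], [0, 38, 0, 0, 0, 0, 64], [0, 38, 0, 0, 0, 0, 64], [0, 38, 0, 0, 0, 0, 64], [0, 38, 0, 0, 0, 0, 64], [0, 20, 0, 0, 0, 0, 64], [0, 0, 0, 0, 0, 0, 64], [0, 0, 0, 0, 0, 0, 64]]}}

```text
t: 35.57
position: [0.5255, -0.0863, 0.4631]
eef_rot: [[0.997, 0.073, 0.0], [0.073, -0.997, -0.0], [0.0, 0.0, -1.0]]
wrist_force: [-0.4, 0.4, -0.1]
finger_gap: 0.0641
grip_force: 0.0
```

Run:
```python
from h import *
f=ctrl.grab_frame("top"); cv2.imwrite("pics/tf.png",f); g=cv2.imread("pics/side0.png")
T=cam("top"); O=np.array([.5285,.2225]);y=.078;X=np.array([np.cos(y),np.sin(y)]);Y=np.array([-X[1],X[0]])
# expected vs seen: rectify the tray at fossil heights and print brown-fossil extents per pocket
a=cv2.imread("pics/t6.png"); b=f
def rect(im,h,c):
    src=[];n=[]
    for sx,sy in((1,1),(1,-1),(-1,-1),(-1,1)):
        src.append(proj(T,[*(O+c*Y+.068*sx*X+.037*sy*Y),h])); n.append(((1-sx)*68,(1-sy)*37))
    return cv2.warpPerspective(im,cv2.getPerspectiveTransform(np.float32(src),np.float32(n)),(75,137))
for n,c,h in(("molar",.088,.145),("skull",0,.12),("vert",-.088,.14)):
    w=rect(f,h,c).astype(int); m=((w[:,:,2]-w[:,:,0])>25).astype(np.uint8)
    print(n)
    for r in range(0,137,8): print(''.join('#' if m[r,k] else '.' for k in range(0,75,2)))
ch=cv2.absdiff(cv2.imread("pics/t6.png"),f)
o=ctrl.get_obs();print(o["t"],o["position"],o["wrist_force"])
```

```text
molar
......................................
######################################
######################################
######################################
######################################
######################################
######################################
######################################
#######...############################
#######...############################
#######....###########################
########.......#......................
######################################
######################################
#######.............######....########
######################################
######################################
######################################
skull
######################################
######################################
#####.............####################
######################################
######################################
######################################
#######################.....##########
########################..#.##########
#####.........########################
####...............................
[... 382 characters left out ...]
################
#######......................#########
######........########################
#######.......########################
######.............########..#########
#######............###################
#######.............##################
######................################
######.......................#########
############..........###.....#.###...
######################################
..###############################.....
......................................
......................................
......................................
......................................
......................................
35.6167 [ 0.5256 -0.0845  0.463 ] [ 0.4176  0.6129 -0.28  ]
```

```bash
python3 -c "
from workcell import ctrl
print(ctrl.finish_job())"
```

```text
the job is handed in; nothing more can be done
None
```

The job is handed in: the tray is level and locked, and the molar, vertebra and skull were set down in that order in the one-, two- and three-stud pockets. Each one made contact at pocket-floor height before I let go. I had used my ten pictures, so I did not look at the finished tray or bystanders, and a numeric check of the last top view told me nothing.

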